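# Let a hand hoist down on its ratchet

## Task

Let the wine jug on the hand hoist down until its carriage rests fully on the rubber buffer below: wind the crank up a touch to free the pawl, lift the pawl by the crank's knob, and keep hold of the knob while the load turns the crank slowly back. When you feel the carriage land, do not press on; lower the pawl back onto the ratchet and let go. Never force the pawl, let the load run away, or disturb the jug or the things standing round.

Things in the scene. Friction and masses are not known exactly. Their poses are not given: they have to be found in the camera images.
- crank_axis (a point): point on the winch's upright crank axis, level with the middle of the knob at rest. The winch is a grey drum (162 diameter) on a dark base plate; on the drum's top a ring of 16 hooked saw teeth, above it one crank arm. The hoist stands fixed; its place and yaw vary. Its x axis points from the crank to the carriage columns.
- knob_grip (a point): middle of the round upright wooden knob at the end of the crank arm: 26 diameter, 50 tall (25 above and below this point), 65 from the crank axis. The crank arm's top lies 32 below this point, the tooth roots 60 below. Low bystanders (up to 105 tall) may stand 85 from the knob's circle.
- knob: the same wooden knob; origin at the centre of its underside. It turns freely on its own axis, so it can be held at a fixed gripper orientation while it is carried round. Pulled straight up it lifts the pawl.
- crank (a joint): turn of the crank, rad: 0 at the start (held by the pawl). Positive = winding up (clockwise seen from above), negative = letting down (anticlockwise). The load turns it towards negative with about 7 to 11 N at the knob. 1 rad moves the carriage by 32 mm. Stops at +0.35 and -3.9.
- pawl (a joint): lift of the pawl pin (with the knob), m: 0 fully down, 0.018 end of travel. A spring pushes it down (with its weight about 2.3 N at 0, 3.4 N at 0.018). The pin passes over the teeth when lifted by 0.012 or more.
- pawl_tip: rounded foot of the pawl pin, 8 diameter, under the knob; origin at its lowest point. It must not be forced against the teeth (30 N).
- ratchet: toothed ring fixed on the drum; origin on the crank axis, 2 below the tooth roots. Teeth 10.5 high, 25.5 apart along the pin's circle. Each loaded face has a 2.5 lip hooked over the pin: under load the pawl cannot be pulled out; first wind the crank up (clockwise) 3 to 5 mm at the knob, then lift. Up to 15 mm more only makes the pin climb the sloped back of the next tooth.
- lift (a joint): height of the carriage relative to its start, m (negative = lowered); always 0.032 x crank. The carriage lands somewhere between -0.060 and -0.105 (the crank then between -1.85 and -3.3 rad).
- carriage: wooden tray 155 x 165 x 20 riding on two steel columns behind the winch, origin at the centre of its underside. With the jug it weighs about 1.5 to 2.2 kg. A wall cabinet hangs over it: underside 420 above the worktop, front (with door knobs) at world x = 0.58 m; keep the wrist in front of it.
- buffer: dark round foot on the base plate under the carriage, 56 diameter, 26 high, origin under its centre. It carries a screw-set post with a rubber cap (32 diameter), on which the carriage lands. The post's height differs each time and is not measured: landing is felt, as the load's pull at the knob fades to nil over about 4 mm of knob travel; pressed 3 mm on, it is too much (36 N).
- jug: glass wine jug standing loose on the carriage, 132 x 150 x 211, origin under its centre; must stay standing there.
- jigger: bystander: steel double-cone measure, 45 x 45 x 80; leave it alone
- bitters_a: bystander: small brown dropper bottle, 33 x 34 x 102; leave it alone
- toothpicks: bystander: small round jar with black cap, 45 x 45 x 105; leave it alone
- wine_stopper: bystander: chrome stopper standing on its ball, 36 x 36 x 65; leave it alone
- bitters_b: bystander: small brown dropper bottle, 33 x 34 x 102, standing apart on the right; leave it alone
Not all that is in view belongs to the job. Leave any yellow look-alike of the jug alone.

How it is judged:
By the outcome, as a careful person would: the job done as asked, in the order asked, and still so for the second after the job is handed in, with the robot touching nothing.
It also fails if it takes over 61 s, if anything falls off the work surface, if the arm or the gripper's body presses on something with over 40 N, if the wrist force passes 120 N, or if a joint passes its speed limit or range.

## Robot

A 6-joint arm with a two-finger parallel gripper is mounted at the origin on a cart in front of the work surface, level with it; the furniture and walls round the work are solid. World frame = base frame: x ahead of the robot, y to its left, z up, the work surface at z = 0. Lengths are in m, angles in rad, forces in N, time in s.
With the tool pointing down it reaches from about 0.3 to 0.875 m from the base axis. Payload 6.4 kg.
Tool frame: the origin (TCP) lies at the very end of the fingers, on their centre line; the grasp point (between the pads) lies 19 mm behind it; z points along the fingers, y is the line along which they close (so a half turn about z gives the same grasp; the last joint's range is limited). The gripper opens to 85 mm and grips with 20 to 120 N. Pads are 22 mm wide; open, the fingers measure 114 mm over their backs; the gripper's body (76 mm by 85 mm) begins 54 mm behind the grasp point. The pads swing forward as they close: fully open they stand 13 mm farther back than shut.
Start: joints at [-1.456, 0.181, 1.607, -0, 1.354, -0.206], TCP at [0.181, -0.546, 0.231] pointing down, gripper open.
Joint ranges: [-2.99, 2.99], [-0.89, 2.07], [0.3, 2.58], [-1.14, 4.28], [0, 2.63], [-3.12, 3.12]. Speed limits (rad/s): [2.57, 2.57, 3.01, 3.14, 3.14, 3.14].

## Interface

Orientations are given as a unit quaternion [w, x, y, z].
In Python, from bench import ctrl gives the robot as it stands.
- The arm moves only by the tool jog_arm, never from a script. Its argument "series" is a list that holds one entry, the list of rows, each a list of 7 numbers: the shift along the tool's x, y, z in mm, then the turn, a rotation vector about the tool's x, y, z in rad, then the finger opening in mm, from 0 to 85.4. In form: [[[tx, ty, tz, rx, ry, rz, gripper], ...]]. A call has exactly 10 rows; each row shifts and turns the commanded pose from where the row before left it, along the tool's axes as they then stand; what a row does not reach is not made up. A row lasts 1/10 s, in which the tool goes at most 50 mm and 8.59 degrees, less where a joint would pass 70% of its speed; a pose out of reach is approached as far as the arm can. A call with a gripper value outside its range is refused whole. The fingers move at their own pace and stop on an object; the grip force is fixed at half the most. Time passes only in rows, so rows that do not move let the fingers close, or fill a call up. It gives the time, the measured TCP pose, the force, the opening and the grip force at its end, in the units of the state.
- ctrl.get_obs(): the state, without advancing time (a new reading comes with each control period).
- ctrl.camera(name): name is "scene" or "side" or "wrist"; returns a dict with "frame" (420x560x3 uint8, blue, green, red), "z_map" (420x560 float32, m along the optical axis (not along the pixel's ray), 0 where there is no reading), "fx", "fy", "cx", "cy" (pixels), "k1" (the pictures are not rectified: a ray, as slopes to the right and down, at radius r is drawn at 1 + k1 r^2 times it, then the intrinsics apply), "xyz" and "rotation" of the camera in the world. Camera axes: x right, y down, z forward; pixel columns grow to the right and rows downward; lengths in m; the calibration is good to about 2 mm. A picture is of the moment at which its call begins.
- ctrl.hand_in(): hands the job in; it is judged then, once.
The state is a dict: "time_s": time; "q": joint angles; "dq": joint speeds; "joint_efforts": joint torques, N m; "eef_pos": TCP position; "eef_rot": TCP orientation; "wrist_force": force on the tool from outside, world axes, zero at the start; "torque": the same for the moment, N m; "opening": opening from 0.0 (shut) to 1.0 (fully open); "grasp_force": force on a finger pad.
Only numpy, scipy, OpenCV 4.12 (cv2) and the standard library are available. Lean on these libraries where they do the work, as an engineer would, in place of code of your own. Each camera call takes 0.05 s, during which the arm holds its last target. There are 200 camera calls.

## Working session

There is one attempt and no reset: what is moved stays moved. The work goes in short steps, Python scripts to look and compute and a tool call to move; the robot and the scene stay as the last step left them, time stands still between calls to the robot, and variables do not carry over. Pictures are saved under pics/ and viewed, at most 10 in all, crops included, and the job is handed in when it is done.

Besides the shell and the picture viewer there is one more tool, called after "Call:" as name([rows], argument=value, ...), one row to a line, values as JSON. jog_arm: Moves the arm, as the interface text tells. Its arguments: {"type":"object","properties":{"series":{"type":"array"}},"required":["series"]}

```bash
mkdir -p pics; ls; cat > h.py <<'E'
import numpy as np, cv2
from bench import ctrl
def snap(n):
    c=ctrl.camera(n); return c
def pts(c):
    # world xyz per pixel from z_map
    h,w=c["z_map"].shape
    u,v=np.meshgrid(np.arange(w),np.arange(h))
    K=np.array([[c["fx"],0,c["cx"]],[0,c["fy"],c["cy"]],[0,0,1.]])
    p=cv2.undistortPoints(np.stack([u,v],-1).reshape(-1,1,2).astype(float),K,np.array([c["k1"],0,0,0.])).reshape(h,w,2)
    z=c["z_map"][...,None]
    P=np.concatenate([p*z,z],-1)
    R=np.array(c["rotation"])
    return P@R.T+np.array(c["xyz"])
E
python3 - <<'E'
from h import *
for n in ("scene","side"):
    c=snap(n); cv2.imwrite(f"pics/{n}0.png",c["frame"]); np.savez(f"{n}0.npz",**{k:np.array(v) for k,v in c.items()})
    print(n,c["xyz"],np.array(c["rotation"]).tolist(),c["fx"],c["k1"])
o=ctrl.get_obs(); print(o)
E
```

```text
pics
scene [-0.04538504 -1.30525081  1.06428506] [-0.44732998201434104, 0.8635746678510614, -0.20102753370349216, 0.11714354839285733] 495.45000649167326 0.0004854802222586675
side [ 0.14581413 -0.82702842  1.1269084 ] [-0.33292602723885534, 0.9059529721982068, -0.2427638005740223, 0.09734068873315296] 440.9758748305496 -0.04693082230295156
{'time_s': 0.1, 'q': array([-1.45628780e+00,  1.81487162e-01,  1.60789840e+00, -2.12004298e-05,
        1.35377639e+00, -2.06292190e-01]), 'dq': array([-0.00038105, -0.00258062, -0.0036379 , -0.00071627, -0.00013683,
        0.00076744]), 'joint_efforts': array([ 4.71045932e-04, -4.45878983e+01, -3.52234948e+01, -1.50511628e-04,
        4.20415614e-03,  6.82778045e-05]), 'eef_pos': array([ 0.18127037, -0.5451662 ,  0.2304674 ]), 'eef_rot': array([-7.84294708e-04,  9.87162750e-01,  1.59715653e-01,  2.56573233e-05]), 'wrist_force': array([ 1.19295679, -0.50326139, -0.464477  ]), 'torque': array([-0.00695052,  0.03374487, -0.01157382]), 'grasp_force': 0.0, 'opening': 0.9987425526660837}
```

View pics/scene0.png

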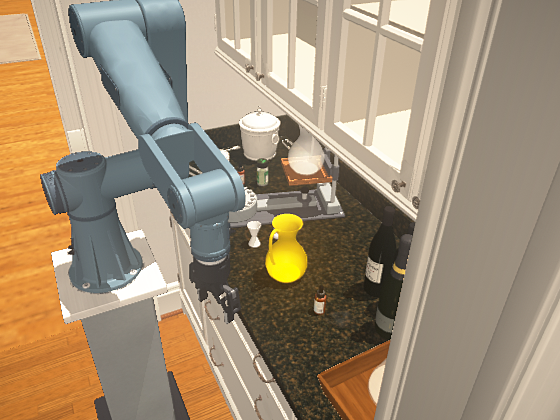

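View pics/side0.png

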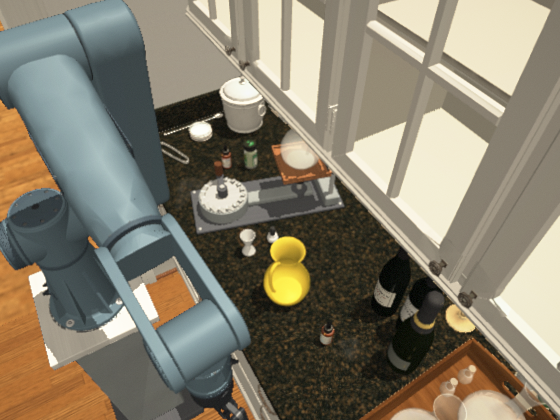

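The side view shows the winch drum at about (222,197) with a dark or wooden knob near (222,186). The glass jug stands on the carriage at (300,155) and the yellow look-alike is at (288,275). The bystanders are at (248,243), (271,235), (226,157), (250,153) and (327,333). I'll enlarge the winch.

```bash
python3 - <<'E'
from h import *
c=dict(np.load("side0.npz")); P=pts(c); np.save("P.npy",P)
f=c["frame"][125:260,150:350]; cv2.imwrite("pics/crop1.png",cv2.resize(f,None,fx=4,fy=4,interpolation=cv2.INTER_CUBIC))
for u,v in [(222,180),(222,184),(222,188),(222,192),(222,197),(205,200),(240,205),(248,236),(271,232),(226,152),(250,145),(320,205),(210,222),(290,172),(327,325)]:
    print((u,v),P[v,u].round(3),c["frame"][v,u])
E
```

```text
Traceback (most recent call last):
  File "h.py", line 14, in pts
    return P@R.T+np.array(c["xyz"])
           ~^~~~
ValueError: matmul: Input operand 1 has a mismatch in its core dimension 0, with gufunc signature (n?,k),(k,m?)->(n?,m?) (size 4 is different from 3)
```

```bash
sed -i 's/    R=np.array(c\["rotation"\])/    q=np.array(c["rotation"]); R=Rotation.from_quat(q[[1,2,3,0]]).as_matrix()/; 1a from scipy.spatial.transform import Rotation' h.py; python3 - <<'E'
from h import *
c=dict(np.load("side0.npz")); P=pts(c); np.save("P.npy",P)
f=c["frame"][125:260,150:350]; cv2.imwrite("pics/crop1.png",cv2.resize(f,None,fx=4,fy=4,interpolation=cv2.INTER_CUBIC))
for u,v in [(222,180),(222,184),(222,188),(222,192),(222,197),(205,200),(240,205),(248,236),(271,232),(226,152),(250,145),(320,205),(210,222),(290,172),(327,325)]:
    print((u,v),P[v,u].round(3),c["frame"][v,u])
E
```

```text
(222, 180) [0.5   0.145 0.092] [114 117 121]
(222, 184) [0.492 0.126 0.095] [162 176 183]
(222, 188) [0.48  0.1   0.106] [121 133 139]
(222, 192) [0.477 0.097 0.092] [61 63 63]
(222, 197) [0.476 0.098 0.068] [59 62 64]
(205, 200) [0.424 0.119 0.061] [216 230 235]
(240, 205) [0.514 0.045 0.06 ] [190 210 217]
(248, 236) [ 0.48  -0.076  0.055] [184 204 214]
(271, 232) [ 0.551 -0.093  0.049] [36 39 41]
(226, 152) [0.577 0.279 0.076] [64 75 81]
(250, 145) [0.655 0.242 0.103] [ 83 142  83]
(320, 205) [ 0.767 -0.046  0.007] [82 85 86]
(210, 222) [0.412 0.066 0.011] [60 61 62]
(290, 172) [0.678 0.011 0.157] [ 45  77 120]
(327, 325) [ 0.511 -0.455  0.094] [22 25 26]
```

View pics/crop1.png

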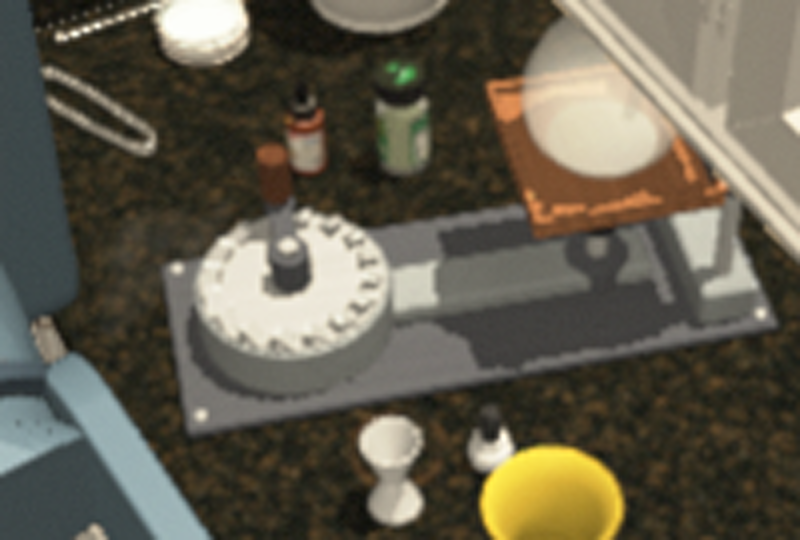

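The crop shows the brown wooden knob at (273,172), which is pixel (218,168) in the full picture. The arm runs from the hub at (290,250) towards it. The toothed ring, bitters_a (305,130), toothpicks (403,120), jigger and stopper are all clear. The glass jug on the wooden carriage is the load; the yellow jug is the decoy.

```bash
python3 - <<'E'
from h import *
from scipy.optimize import least_squares
c=dict(np.load("side0.npz")); P=np.load("P.npy"); f=c["frame"].astype(int)
b,g,r=f[...,0],f[...,1],f[...,2]
H=np.array([0.477,0.10])
# knob: reddish pixels
m=np.zeros(b.shape,bool); m[155:180,210:228]=True
m&=(r>1.5*b)&(P[...,2]>0.09)&(P[...,2]<.22)
K=P[m]; print("knob n",m.sum(),K.min(0).round(4),K.max(0).round(4),np.argwhere(m).mean(0))
print(np.histogram(K[:,2],12))
top=K[K[:,2]>K[:,2].max()-.006]; print("top",top.mean(0),top.min(0),top.max(0),len(top))
S=K[(K[:,2]<np.percentile(K[:,2],60))]
e=least_squares(lambda p:np.hypot(*(S[:,:2]-p).T)-.013,K[:,:2].mean(0)+[.004,.01],loss='soft_l1',f_scale=.002); print("side fit",e.x,e.cost)
# drum side
d=np.hypot(P[...,0]-H[0],P[...,1]-H[1])
rr=P[(d<.1)&(P[...,2]>.018)&(P[...,2]<.045)]
e=least_squares(lambda p:np.hypot(*(rr[:,:2]-p).T)-.081,H,loss='soft_l1',f_scale=.002); print("drum",e.x,len(rr),np.abs(e.fun).mean())
rt=P[(d<.1)&(P[...,2]>.045)]; print(np.histogram(rt[:,2],bins=np.arange(.045,.13,.005)))
hub=P[(d<.03)&(P[...,2]>.08)]; print("hub",hub.mean(0),len(hub))
E
```

```text
knob n 105 [0.4876 0.1569 0.0999] [0.5128 0.1828 0.148 ] [168.22857143 217.73333333]
(array([ 7,  4, 11,  4,  7,  8,  6,  6,  7, 10, 21, 14]), array([0.09990633, 0.103915  , 0.10792367, 0.11193234, 0.11594101,
       0.11994968, 0.12395835, 0.12796702, 0.13197569, 0.13598436,
       0.13999303, 0.1440017 , 0.14801037]))
top [0.50053316 0.17122169 0.14468349] [0.48935834 0.15911112 0.14223892] [0.51149173 0.18189446 0.14801037] 25
side fit [0.50116986 0.17348827] 6.711211008576722e-05
drum [0.48476742 0.11037789] 307 0.0028672818322873794
(array([ 49,  68, 321, 630, 172, 110,  19,  19,  50,  23,  44,  23,  15,
         8,   7,   8]), array([0.045, 0.05 , 0.055, 0.06 , 0.065, 0.07 , 0.075, 0.08 , 0.085,
       0.09 , 0.095, 0.1  , 0.105, 0.11 , 0.115, 0.12 , 0.125]))
hub [0.48011208 0.105404   0.09524137] 97
```

```bash
python3 - <<'E'
from h import *
c=dict(np.load("side0.npz")); P=np.load("P.npy"); f=c["frame"].astype(int)
b,g,r=f[...,0],f[...,1],f[...,2]
y=(r>150)&(g>120)&(b<60); Y=P[y]; print("yellow",Y.min(0).round(3),Y.max(0).round(3),np.median(Y,0).round(3))
w=P[150:185,265:340]; wf=f[150:185,265:340]
m=(wf[...,2]>1.5*wf[...,0])&(w[...,2]>.1); C=w[m]; print("carriage",np.percentile(C,[1,50,99],axis=0).round(3))
print(np.histogram(C[:,2],bins=np.arange(.1,.2,.005))[0])
for v in range(176,200,2): print(v,[tuple((P[v,u]*1000).astype(int)) for u in range(290,312,3)])
for n,(u0,u1,v0,v1) in dict(jig=(238,258,228,256),stop=(264,280,226,244),bitA=(218,234,145,170),tooth=(242,260,138,170),bitB=(318,336,318,348)).items():
    Q=P[v0:v1,u0:u1].reshape(-1,3); Q=Q[Q[:,2]>.02]; print(n,Q.mean(0).round(3),Q[:,2].max().round(3))
E
```

```text
yellow [-0.551 -0.827 -0.937] [0.634 2.007 1.127] [ 0.495 -0.262  0.106]
carriage [[ 0.616 -0.213  0.15 ]
 [ 0.69  -0.01   0.158]
 [ 0.791  0.119  0.422]]
[  0   0   0   0   0   0   0   0   0  11 164 445 119 110   9  13   6   8
   1]
176 [(np.int64(668), np.int64(-4), np.int64(157)), (np.int64(678), np.int64(-6), np.int64(154)), (np.int64(686), np.int64(-11), np.int64(155)), (np.int64(692), np.int64(-19), np.int64(158)), (np.int64(700), np.int64(-24), np.int64(159)), (np.int64(702), np.int64(-36), np.int64(168)), (np.int64(710), np.int64(-41), np.int64(169)), (np.int64(720), np.int64(-43), np.int64(166))]
178 [(np.int64(664), np.int64(-12), np.int64(158)), (np.int64(667), np.int64(-24), np.int64(167)), (np.int64(674), np.int64(-31), np.int64(169)), (np.int64(683), np.int64(-32), np.int64(166)), (np.int64(692), np.int64(-36), np.int64(164)), (np.int64(701), np.int64(-39), np.int64(162)), (np.int64(711), np.int64(-41), np.int64(160)), (np.int64(719), np.int64(-45), np.int64(159))]
180 [(np.int64(656), np.int64(-25), np.int64(164)), (np.int64(665), np.int64(-28), np.int64(162)), (np.int
[... 3014 characters left out ...]
(np.int64(729), np.int64(10), np.int64(18)), (np.int64(747), np.int64(16), np.int64(3)), (np.int64(755), np.int64(10), np.int64(4)), (np.int64(760), np.int64(0), np.int64(10))]
198 [(np.int64(691), np.int64(25), np.int64(15)), (np.int64(702), np.int64(24), np.int64(10)), (np.int64(711), np.int64(19), np.int64(9)), (np.int64(720), np.int64(13), np.int64(10)), (np.int64(732), np.int64(12), np.int64(5)), (np.int64(738), np.int64(3), np.int64(10)), (np.int64(750), np.int64(3), np.int64(4)), (np.int64(755), np.int64(-7), np.int64(11))]
jig [ 0.468 -0.095  0.073] 1.127
stop [ 0.54  -0.122  0.072] 0.202
bitA [0.555 0.244 0.088] 1.127
tooth [0.65  0.239 0.075] 1.127
bitB [ 0.504 -0.466  0.08 ] 1.127
```

The knob is at about (0.501, 0.172), with its middle at z of about 0.120. The crank axis is at (0.485, 0.110), so they are 64 mm apart, as they should be. The roots are at 0.060, which also fits. I'll move to a hover above the knob.

Call:
jog_arm([
  [[10,-11,0,0,0,0,55],[20,-22,0,0,0,0,55],[30,-33,1,0,0,0,55],[30,-33,1,0,0,0,55],[30,-33,1,0,0,0,55],[30,-33,1,0,0,0,55],[30,-33,1,0,0,0,55],[30,-33,1,0,0,0,55],[30,-33,1,0,0,0,55],[30,-33,1,0,0,0,55]],
])

```text
time_s: 1.1
eef_pos: [0.3439, -0.176, 0.2231]
eef_rot: [-0.0, 0.987, 0.16, 0.0]
wrist_force: [0.3, -0.9, -0.1]
opening: 0.648
grasp_force: 0.0
```

Call:
jog_arm([
  [[30,-33,2,0,0,0,55],[30,-33,4,0,0,0,55],[30,-33,4,0,0,0,55],[30,-33,4,0,0,0,55],[30,-33,4,0,0,0,55],[30,-33,4,0,0,0,55],[25,-27,4,0,0,0,55],[20,-22,4,0,0,0,55],[10,-11,2,0,0,0,55],[0,0,0,0,0,0,55]],
])

```text
time_s: 2.1
eef_pos: [0.4849, 0.1417, 0.1907]
eef_rot: [-0.0, 0.987, 0.161, -0.001]
wrist_force: [-0.3, 0.2, -0.1]
opening: 0.643
grasp_force: 0.0
```

```bash
cat >> h.py <<'E'
def st():
    o=ctrl.get_obs(); q=o["eef_rot"]; R=Rotation.from_quat(np.array(q)[[1,2,3,0]]).as_matrix()
    print("t",round(o["time_s"],2),"p",o["eef_pos"].round(4),"F",o["wrist_force"].round(2),"op",round(o["opening"]*85.4,1),"g",round(o["grasp_force"],1),"q",o["q"].round(2))
    return o,R
E
python3 - <<'E'
from h import *
o,R=st(); print(R.round(3))
for n in ("wrist","side"):
    c=snap(n); cv2.imwrite(f"pics/{n}1.png",c["frame"]); P=pts(c); f=c["frame"].astype(int)
    m=(f[...,2]>1.5*f[...,0])&(np.hypot(P[...,0]-.501,P[...,1]-.172)<.035)&(P[...,2]>.09)
    K=P[m]; print(n,m.sum())
    if len(K)>5:
        print(np.argwhere(m).mean(0),K.mean(0),K.min(0),K.max(0)); t=K[K[:,2]>K[:,2].max()-.006]; print(t.mean(0),t.min(0),t.max(0),len(t))
E
```

```text
t 2.1 p [0.4849 0.1417 0.1907] F [-0.27  0.19 -0.09] op 54.9 g 0.0 q [0.05 0.07 1.82 0.   1.26 1.3 ]
[[ 0.948  0.318 -0.001]
 [ 0.318 -0.948  0.   ]
 [-0.001 -0.    -1.   ]]
wrist 2234
[184.21486124 227.43733214] [0.50603371 0.1734026  0.14562387] [0.46642057 0.15704297 0.0901142 ] [0.51673091 0.19890567 0.27455956]
[0.49460173 0.16290422 0.27235717] [0.49123332 0.15704297 0.27020252] [0.4968579  0.17248106 0.27455956] 5
side 90
[168.66666667 217.15555556] [0.49637297 0.16607666 0.12761843] [0.47733782 0.15611512 0.10039946] [0.51261768 0.18266451 0.19978237]
[0.48024387 0.16413733 0.19809788] [0.47733782 0.16099427 0.1964134 ] [0.48314993 0.1672804  0.19978237] 2
```

View pics/wrist1.png

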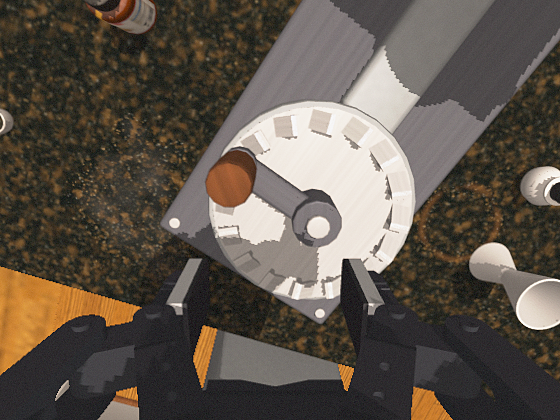

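The wrist view shows the knob top at about (231,178), the hub at (317,218), and the drum rim centred near (312,200). Both fingers are clear.

```bash
python3 - <<'E'
from h import *
c=snap("wrist"); P=pts(c); f=c["frame"].astype(int)
m=(f[...,2]>1.5*f[...,0])&(np.hypot(P[...,0]-.501,P[...,1]-.172)<.04)
Z=P[...,2]; T=P[m&(abs(Z-.146)<.005)]; print("top z",np.median(T[:,2]),len(T),"median xy",np.median(T[:,:2],0),"mid",(np.percentile(T,2,axis=0)+np.percentile(T,98,axis=0))/2, np.ptp(np.percentile(T,[2,98],axis=0),axis=0))
cc=cv2.minEnclosingCircle(T[:,:2].astype(np.float32)*1000); print("circ",cc)
d=np.hypot(P[...,0]-.485,P[...,1]-.11)
hz=P[(d<.02)&(Z>.075)&(Z<.125)]; print("hub",np.histogram(hz[:,2],bins=np.arange(.075,.13,.004)),)
h=hz[hz[:,2]>.1]; print((h.min(0)+h.max(0))/2,np.median(h,0),len(h))
dr=P[(d<.09)&(abs(Z-.06)<.014)][:,:2].astype(np.float32)*1000
from scipy.optimize import least_squares
print("drum circ",cv2.minEnclosingCircle(dr[np.hypot(*(dr-[485,110]).T)<84]))
E
```

```text
top z 0.1467072172109104 1713 median xy [0.50554182 0.17355383] mid [0.50489167 0.17346923 0.14543385] [0.02163361 0.02177765 0.00631015]
circ ((504.5009765625, 173.57876586914062), 12.48286247253418)
hub (array([  30,   34,   32,  118,   76,  207, 1239,  402,   23,    0,    0,
          0,    0]), array([0.075, 0.079, 0.083, 0.087, 0.091, 0.095, 0.099, 0.103, 0.107,
       0.111, 0.115, 0.119, 0.123, 0.127]))
[0.48455726 0.11182706 0.10403476] [0.48545396 0.1127586  0.1008636 ] 1018
drum circ ((484.8789978027344, 111.74446105957031), 80.64949798583984)
```

Call:
jog_arm([
  [[9,-8,0,0,0,0,55],[10,-8,0,0,0,0,55],[9.7,-7.9,5,0,0,0,55],[0,0,15,0,0,0,55],[0,0,20,0,0,0,55],[0,0,20,0,0,0,55],[0,0,15,0,0,0,55],[0,0,9.7,0,0,0,55],[0,0,0,0,0,0,55],[0,0,0,0,0,0,55]],
])

```text
time_s: 3.25
eef_pos: [0.5057, 0.1722, 0.1068]
eef_rot: [-0.0, 0.987, 0.16, 0.0]
wrist_force: [-0.1, -0.1, -0.3]
opening: 0.647
grasp_force: 0.0
```

```bash
python3 - <<'E'
from h import *
o,R=st()
c=snap("wrist"); cv2.imwrite("pics/wrist2.png",c["frame"]); P=pts(c); f=c["frame"].astype(int)
m=(f[...,2]>1.5*f[...,0])&(np.hypot(P[...,0]-.504,P[...,1]-.173)<.03)&(abs(P[...,2]-.146)<.005)
T=P[m]; print(len(T),cv2.minEnclosingCircle(T[:,:2].astype(np.float32)*1000))
E
```

```text
t 3.25 p [0.5057 0.1722 0.1068] F [-0.07 -0.14 -0.33] op 55.2 g 0.0 q [0.11 0.24 1.81 0.   1.09 1.36]
4195 ((504.9340515136719, 172.4578857421875), 28.713932037353516)
```

View pics/wrist2.png

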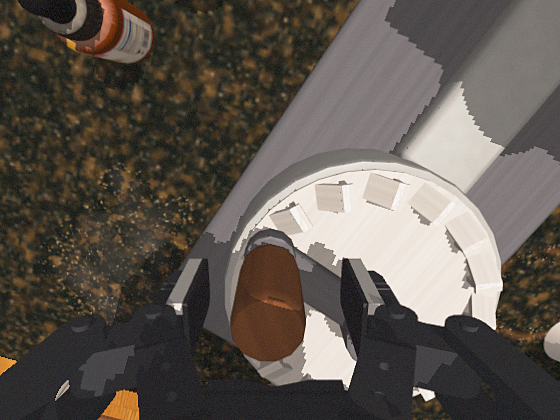

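The knob stands between the fingers at (267,300), with the crank arm below it, so I'll make a small correction and close.

Call:
jog_arm([
  [[-0.7,-1.4,0,0,0,0,50],[0,0,0,0,0,0,15],[0,0,0,0,0,0,15],[0,0,0,0,0,0,15],[0,0,0,0,0,0,15],[0,0,0,0,0,0,15],[0,0,0,0,0,0,15],[0,0,0,0,0,0,15],[0,0,0,0,0,0,15],[0,0,0,0,0,0,15]],
])

```text
time_s: 4.3
eef_pos: [0.5044, 0.1739, 0.1074]
eef_rot: [-0.001, 0.987, 0.16, 0.001]
wrist_force: [-2.1, 4.1, 6.1]
opening: 0.283
grasp_force: 58.8
```

```bash
python3 - <<'E'
from h import *
st();st()
E
```

```text
t 4.3 p [0.5044 0.1739 0.1074] F [-2.1   4.07  6.14] op 24.1 g 58.8 q [0.11 0.24 1.81 0.   1.09 1.36]
t 4.3 p [0.5044 0.1739 0.1074] F [-2.1   4.07  6.14] op 24.1 g 58.8 q [0.11 0.24 1.81 0.   1.09 1.36]
```

Call:
jog_arm([
  [[0.6,0.5,0,0,0,0,15],[0.6,0.5,0,0,0,0,15],[0.6,0.5,0,0,0,0,15],[0.6,0.5,0,0,0,0,15],[0.6,0.5,0,0,0,0,15],[0.4,0.3,0,0,0,0,15],[0,0,0,0,0,0,15],[0,0,0,0,0,0,15],[0,0,0,0,0,0,15],[0,0,0,0,0,0,15]],
])

```text
time_s: 5.3
eef_pos: [0.5071, 0.173, 0.1073]
eef_rot: [-0.001, 0.987, 0.16, -0.001]
wrist_force: [-7.2, 5.7, 9.6]
opening: 0.285
grasp_force: 59.3
```

```bash
cat >> h.py <<'E'
A=np.array([.4848,.1117]); th0=np.arctan2(.1739-A[1],.5044-A[0])
def rep():
    o,R=st(); p=o["eef_pos"]; d=p[:2]-A; th=np.arctan2(d[1],d[0])%(2*np.pi)
    e=np.array([np.cos(th),np.sin(th)]); t=np.array([-e[1],e[0]])  # t = letting down
    F=o["wrist_force"]; print("r %.1f crank %.3f travel %.1f | Fdown(tang) %.1f Frad %.1f Fz %.1f"%(np.hypot(*d)*1e3,th0-th,(th-th0)*65,F[:2]@t,F[:2]@e,F[2]))
    return th,R
E
python3 -c "from h import *;rep()"
```

```text
t 5.3 p [0.5071 0.173  0.1073] F [-7.22  5.72  9.64] op 24.3 g 59.3 q [0.11 0.24 1.81 0.   1.09 1.35]
r 65.2 crank 0.044 travel -2.9 | Fdown(tang) 8.7 Frad 2.9 Fz 9.6
```

Call:
jog_arm([
  [[0.6,0.5,0,0,0,0,15],[0.6,0.5,0,0,0,0,15],[0,0,0,0,0,0,15],[0,0,0,0,0,0,15],[0,0,-0.6,0,0,0,15],[0,0,-0.6,0,0,0,15],[0,0,-0.6,0,0,0,15],[0,0,-0.6,0,0,0,15],[0,0,0,0,0,0,15],[0,0,0,0,0,0,15]],
])

```text
time_s: 6.3
eef_pos: [0.5069, 0.1728, 0.1077]
eef_rot: [-0.002, 0.987, 0.16, -0.003]
wrist_force: [-5.5, 10.3, -0.7]
opening: 0.285
grasp_force: 58.9
```

```bash
python3 -c "from h import *;rep()"
```

```text
t 6.3 p [0.5069 0.1728 0.1077] F [-5.51 10.29 -0.75] op 24.3 g 58.9 q [0.1  0.24 1.8  0.   1.1  1.35]
r 64.9 crank 0.042 travel -2.7 | Fdown(tang) 8.7 Frad 7.8 Fz -0.7
```

Call:
jog_arm([
  [[0.6,0.1,0,0,0,0,15],[0.6,0.1,0,0,0,0,15],[0.6,0.1,0,0,0,0,15],[0.4,0.1,0,0,0,0,15],[0,0,0,0,0,0,15],[0,0,-0.6,0,0,0,15],[0,0,-0.6,0,0,0,15],[0,0,-0.6,0,0,0,15],[0,0,0,0,0,0,15],[0,0,0,0,0,0,15]],
])

```text
time_s: 7.3
eef_pos: [0.5085, 0.1724, 0.1089]
eef_rot: [-0.001, 0.987, 0.16, -0.003]
wrist_force: [-6.8, 6.7, -2.0]
opening: 0.286
grasp_force: 58.9
```

```bash
python3 -c "from h import *;rep()"
```

```text
t 7.3 p [0.5085 0.1724 0.1089] F [-6.81  6.69 -2.02] op 24.4 g 58.9 q [0.1  0.25 1.8  0.   1.1  1.35]
r 65.1 crank 0.067 travel -4.3 | Fdown(tang) 8.8 Frad 3.8 Fz -2.0
```

Call:
jog_arm([
  [[0.2,-0.3,-1.5,0,0,0,15],[0.2,-0.3,-1.5,0,0,0,15],[0,0,-2,0,0,0,15],[0,0,-2,0,0,0,15],[0,0,-2,0,0,0,15],[0,0,-2,0,0,0,15],[0,0,-2,0,0,0,15],[0,0,-0.8,0,0,0,15],[0,0,0,0,0,0,15],[0,0,0,0,0,0,15]],
])

```text
time_s: 8.3
eef_pos: [0.5082, 0.1726, 0.1223]
eef_rot: [-0.001, 0.987, 0.16, -0.004]
wrist_force: [-8.1, 4.6, -2.4]
opening: 0.287
grasp_force: 58.9
```

```bash
python3 - <<'E'
from h import *
th,R=rep()
def plan(th,dths,dr=0):
    p=65*np.array([np.cos(th),np.sin(th)]); out=[]
    for i,d in enumerate(dths):
        th+=d/65; n=65*np.array([np.cos(th),np.sin(th)]); w=n-p; p=n
        out.append((R.T@np.r_[w,0])[:2].round(1).tolist())
    return out
print(plan(th,[.5,1,1.5]+[2]*7)); 
E
```

```text
t 8.3 p [0.5082 0.1726 0.1223] F [-8.09  4.57 -2.44] op 24.5 g 58.9 q [0.11 0.23 1.79 0.   1.13 1.35]
r 65.3 crank 0.062 travel -4.0 | Fdown(tang) 9.2 Frad 1.4 Fz -2.4
[[-0.4, -0.3], [-0.8, -0.6], [-1.2, -0.9], [-1.6, -1.2], [-1.7, -1.1], [-1.7, -1.1], [-1.7, -1.0], [-1.8, -1.0], [-1.8, -0.9], [-1.8, -0.9]]
```

```bash
cat >> h.py <<'E'
K=1.6
def plan(steps,Fl=9.0,corr=1.0):
    o,R=st(); p=o["eef_pos"][:2]; F=o["wrist_force"][:2]
    th,_=rep()
    cd=lambda a:A*1e3+65*np.array([np.cos(a),np.sin(a)])-Fl/K*np.array([-np.sin(a),np.cos(a)])
    c=p*1e3-F/K; err=(cd(th)-c); e=np.array([np.cos(th),np.sin(th)]); err=(err@e)*e*corr
    print("rad corr",(err@e).round(2))
    acc=np.zeros(2); out=[]; n=len(steps)
    tgt=np.zeros(2)
    for i,s in enumerate(steps):
        a=th+s/65; tgt=tgt+cd(a)-cd(th)+err/n; th=a
        w=((R.T@np.r_[tgt,0])[:2]-acc).round(1); acc+=w; out.append(w.tolist())
    print(out)
E
python3 -c "
from h import *
plan([.6,1.0]+[1.4]*8)"
```

```text
t 8.3 p [0.5082 0.1726 0.1223] F [-8.09  4.57 -2.44] op 24.5 g 58.9 q [0.11 0.23 1.79 0.   1.13 1.35]
t 8.3 p [0.5082 0.1726 0.1223] F [-8.09  4.57 -2.44] op 24.5 g 58.9 q [0.11 0.23 1.79 0.   1.13 1.35]
r 65.3 crank 0.062 travel -4.0 | Fdown(tang) 9.2 Frad 1.4 Fz -2.4
rad corr 0.58
[[-0.4, -0.5], [-0.7, -0.7], [-1.0, -1.0], [-1.0, -1.0], [-1.1, -0.9], [-1.0, -0.9], [-1.1, -0.9], [-1.1, -0.9], [-1.1, -0.9], [-1.1, -0.8]]
```

Call:
jog_arm([
  [[-0.4,-0.5,-0.3,0,0,0,15],[-0.7,-0.7,0,0,0,0,15],[-1.0,-1.0,0,0,0,0,15],[-1.0,-1.0,0,0,0,0,15],[-1.1,-0.9,0,0,0,0,15],[-1.0,-0.9,0,0,0,0,15],[-1.1,-0.9,0,0,0,0,15],[-1.1,-0.9,0,0,0,0,15],[-1.1,-0.9,0,0,0,0,15],[-1.1,-0.8,0,0,0,0,15]],
])

```text
time_s: 9.3
eef_pos: [0.4959, 0.1763, 0.1223]
eef_rot: [0.0, 0.987, 0.16, -0.005]
wrist_force: [-8.8, -1.6, -3.1]
opening: 0.287
grasp_force: 59.0
```

```bash
python3 -c "
from h import *
plan([1.5]*10)"
```

```text
t 9.3 p [0.4959 0.1763 0.1223] F [-8.8  -1.56 -3.12] op 24.5 g 59.0 q [ 0.12  0.21  1.81 -0.    1.13  1.37]
t 9.3 p [0.4959 0.1763 0.1223] F [-8.8  -1.56 -3.12] op 24.5 g 59.0 q [ 0.12  0.21  1.81 -0.    1.13  1.37]
r 65.5 crank -0.136 travel 8.8 | Fdown(tang) 8.4 Frad -3.0 Fz -3.1
rad corr -2.41
[[-1.4, -0.6], [-1.4, -0.6], [-1.4, -0.5], [-1.4, -0.5], [-1.5, -0.5], [-1.5, -0.4], [-1.5, -0.4], [-1.5, -0.4], [-1.5, -0.4], [-1.5, -0.3]]
```

Call:
jog_arm([
  [[-1.4,-0.6,0,0,0,0,15],[-1.4,-0.6,0,0,0,0,15],[-1.4,-0.5,0,0,0,0,15],[-1.4,-0.5,0,0,0,0,15],[-1.5,-0.5,0,0,0,0,15],[-1.5,-0.4,0,0,0,0,15],[-1.5,-0.4,0,0,0,0,15],[-1.5,-0.4,0,0,0,0,15],[-1.5,-0.4,0,0,0,0,15],[-1.5,-0.3,0,0,0,0,15]],
])

```text
time_s: 10.3
eef_pos: [0.4806, 0.1767, 0.1224]
eef_rot: [-0.0, 0.987, 0.16, -0.005]
wrist_force: [-7.7, 1.7, -3.7]
opening: 0.283
grasp_force: 59.0
```

```bash
python3 -c "
from h import *
plan([1.5]*20)"
```

```text
t 10.3 p [0.4806 0.1767 0.1224] F [-7.66  1.75 -3.74] op 24.2 g 59.0 q [0.12 0.18 1.85 0.   1.12 1.37]
t 10.3 p [0.4806 0.1767 0.1224] F [-7.66  1.75 -3.74] op 24.2 g 59.0 q [0.12 0.18 1.85 0.   1.12 1.37]
r 65.1 crank -0.370 travel 24.0 | Fdown(tang) 7.5 Frad 2.2 Fz -3.7
rad corr 1.26
[[-1.4, -0.6], [-1.4, -0.5], [-1.5, -0.5], [-1.4, -0.4], [-1.4, -0.4], [-1.5, -0.4], [-1.5, -0.4], [-1.4, -0.3], [-1.5, -0.3], [-1.5, -0.2], [-1.5, -0.2], [-1.4, -0.2], [-1.5, -0.1], [-1.5, -0.1], [-1.5, -0.1], [-1.5, -0.1], [-1.5, 0.0], [-1.5, 0.1], [-1.5, 0.0], [-1.4, 0.1]]
```

Call:
jog_arm([
  [[-1.4,-0.6,0,0,0,0,15],[-1.4,-0.5,0,0,0,0,15],[-1.5,-0.5,0,0,0,0,15],[-1.4,-0.4,0,0,0,0,15],[-1.4,-0.4,0,0,0,0,15],[-1.5,-0.4,0,0,0,0,15],[-1.5,-0.4,0,0,0,0,15],[-1.4,-0.3,0,0,0,0,15],[-1.5,-0.3,0,0,0,0,15],[-1.5,-0.2,0,0,0,0,15]],
])

```text
time_s: 11.3
eef_pos: [0.4661, 0.1743, 0.1225]
eef_rot: [0.001, 0.987, 0.16, -0.005]
wrist_force: [-8.0, -5.0, -3.2]
opening: 0.278
grasp_force: 59.2
```

Call:
jog_arm([
  [[-1.5,-0.2,0,0,0,0,15],[-1.4,-0.2,0,0,0,0,15],[-1.5,-0.1,0,0,0,0,15],[-1.5,-0.1,0,0,0,0,15],[-1.5,-0.1,0,0,0,0,15],[-1.5,-0.1,0,0,0,0,15],[-1.5,0.0,0,0,0,0,15],[-1.5,0.1,0,0,0,0,15],[-1.5,0.0,0,0,0,0,15],[-1.4,0.1,0,0,0,0,15]],
])

```text
time_s: 12.3
eef_pos: [0.4533, 0.1691, 0.1231]
eef_rot: [0.002, 0.987, 0.16, -0.003]
wrist_force: [-4.2, -10.4, -3.7]
opening: 0.286
grasp_force: 59.3
```

```bash
python3 -c "
from h import *
plan([1.5]*20,8.5)"
```

```text
t 12.3 p [0.4533 0.1691 0.1231] F [ -4.21 -10.41  -3.75] op 24.4 g 59.3 q [ 0.11  0.11  1.92 -0.01  1.11  1.37]
t 12.3 p [0.4533 0.1691 0.1231] F [ -4.21 -10.41  -3.75] op 24.4 g 59.3 q [ 0.11  0.11  1.92 -0.01  1.11  1.37]
r 65.5 crank -0.807 travel 52.4 | Fdown(tang) 8.7 Frad -7.1 Fz -3.7
rad corr -4.95
[[-1.5, 0.4], [-1.4, 0.5], [-1.4, 0.4], [-1.5, 0.5], [-1.4, 0.6], [-1.4, 0.6], [-1.4, 0.6], [-1.4, 0.6], [-1.4, 0.7], [-1.4, 0.7], [-1.4, 0.8], [-1.4, 0.8], [-1.3, 0.8], [-1.4, 0.8], [-1.3, 0.9], [-1.3, 0.9], [-1.3, 0.9], [-1.2, 1.0], [-1.3, 1.0], [-1.2, 1.0]]
```

```bash
python3 -c "
from h import *
plan([1.5]*10,8.5)"
```

```text
t 12.3 p [0.4533 0.1691 0.1231] F [ -4.21 -10.41  -3.75] op 24.4 g 59.3 q [ 0.11  0.11  1.92 -0.01  1.11  1.37]
t 12.3 p [0.4533 0.1691 0.1231] F [ -4.21 -10.41  -3.75] op 24.4 g 59.3 q [ 0.11  0.11  1.92 -0.01  1.11  1.37]
r 65.5 crank -0.807 travel 52.4 | Fdown(tang) 8.7 Frad -7.1 Fz -3.7
rad corr -4.95
[[-1.4, 0.7], [-1.4, 0.6], [-1.4, 0.8], [-1.4, 0.7], [-1.4, 0.8], [-1.4, 0.8], [-1.3, 0.9], [-1.4, 0.9], [-1.3, 0.9], [-1.4, 1.0]]
```

Call:
jog_arm([
  [[-1.4,0.7,0,0,0,0,15],[-1.4,0.6,0,0,0,0,15],[-1.4,0.8,0,0,0,0,15],[-1.4,0.7,0,0,0,0,15],[-1.4,0.8,0,0,0,0,15],[-1.4,0.8,0,0,0,0,15],[-1.3,0.9,0,0,0,0,15],[-1.4,0.9,0,0,0,0,15],[-1.3,0.9,0,0,0,0,15],[-1.4,1.0,0,0,0,0,15]],
])

```text
time_s: 13.3
eef_pos: [0.4405, 0.1589, 0.1223]
eef_rot: [0.0, 0.987, 0.16, -0.005]
wrist_force: [-10.1, -0.9, -2.6]
opening: 0.285
grasp_force: 59.4
```

```bash
python3 -c "
from h import *
plan([1.5]*10,8.5)"
```

```text
t 13.3 p [0.4405 0.1589 0.1223] F [-10.09  -0.92  -2.56] op 24.4 g 59.4 q [ 0.09  0.08  1.96 -0.    1.11  1.34]
t 13.3 p [0.4405 0.1589 0.1223] F [-10.09  -0.92  -2.56] op 24.4 g 59.4 q [ 0.09  0.08  1.96 -0.    1.11  1.34]
r 64.7 crank -1.059 travel 68.9 | Fdown(tang) 8.0 Frad 6.2 Fz -2.6
rad corr 4.2
[[-1.6, 0.2], [-1.6, 0.1], [-1.5, 0.3], [-1.6, 0.2], [-1.5, 0.3], [-1.5, 0.3], [-1.5, 0.3], [-1.5, 0.4], [-1.4, 0.4], [-1.5, 0.4]]
```

```bash
python3 -c "
from h import *
plan([1.5]*10,8.5,.5)"
```

```text
t 13.3 p [0.4405 0.1589 0.1223] F [-10.09  -0.92  -2.56] op 24.4 g 59.4 q [ 0.09  0.08  1.96 -0.    1.11  1.34]
t 13.3 p [0.4405 0.1589 0.1223] F [-10.09  -0.92  -2.56] op 24.4 g 59.4 q [ 0.09  0.08  1.96 -0.    1.11  1.34]
r 64.7 crank -1.059 travel 68.9 | Fdown(tang) 8.0 Frad 6.2 Fz -2.6
rad corr 2.1
[[-1.5, 0.3], [-1.5, 0.4], [-1.4, 0.4], [-1.5, 0.5], [-1.4, 0.4], [-1.5, 0.5], [-1.4, 0.6], [-1.4, 0.5], [-1.3, 0.6], [-1.4, 0.7]]
```

Call:
jog_arm([
  [[-1.5,0.3,0,0,0,0,15],[-1.5,0.4,0,0,0,0,15],[-1.4,0.4,0,0,0,0,15],[-1.5,0.5,0,0,0,0,15],[-1.4,0.4,0,0,0,0,15],[-1.5,0.5,0,0,0,0,15],[-1.4,0.6,0,0,0,0,15],[-1.4,0.5,0,0,0,0,15],[-1.3,0.6,0,0,0,0,15],[-1.4,0.7,0,0,0,0,15]],
])

```text
time_s: 14.3
eef_pos: [0.4311, 0.1485, 0.1234]
eef_rot: [0.002, 0.987, 0.16, -0.003]
wrist_force: [-3.5, -8.0, -2.6]
opening: 0.287
grasp_force: 59.5
```

```bash
python3 -c "
from h import *
plan([1.4]*10,8.5,.5)"
```

```text
t 14.3 p [0.4311 0.1485 0.1234] F [-3.55 -7.95 -2.57] op 24.5 g 59.5 q [ 0.07  0.05  1.99 -0.    1.11  1.32]
t 14.3 p [0.4311 0.1485 0.1234] F [-3.55 -7.95 -2.57] op 24.5 g 59.5 q [ 0.07  0.05  1.99 -0.    1.11  1.32]
r 65.1 crank -1.274 travel 82.8 | Fdown(tang) 8.6 Frad -1.6 Fz -2.6
rad corr -0.53
[[-1.1, 0.8], [-1.2, 0.8], [-1.1, 0.9], [-1.1, 0.9], [-1.1, 0.9], [-1.0, 0.9], [-1.0, 1.0], [-1.1, 1.0], [-1.0, 1.0], [-0.9, 1.0]]
```

Good: this takes the crank to about -1.49.

Call:
jog_arm([
  [[-1.1,0.8,0,0,0,0,15],[-1.2,0.8,0,0,0,0,15],[-1.1,0.9,0,0,0,0,15],[-1.1,0.9,0,0,0,0,15],[-1.1,0.9,0,0,0,0,15],[-1.0,0.9,0,0,0,0,15],[-1.0,1.0,0,0,0,0,15],[-1.1,1.0,0,0,0,0,15],[-1.0,1.0,0,0,0,0,15],[-0.9,1.0,0,0,0,0,15]],
])

```text
time_s: 15.3
eef_pos: [0.4247, 0.1364, 0.1238]
eef_rot: [0.002, 0.987, 0.16, -0.002]
wrist_force: [-1.5, -8.4, -3.3]
opening: 0.286
grasp_force: 59.5
```

```bash
python3 -c "
from h import *
plan([1.2]*10,8.5,.5)"
```

```text
t 15.3 p [0.4247 0.1364 0.1238] F [-1.47 -8.41 -3.35] op 24.4 g 59.5 q [ 0.05  0.03  2.01 -0.    1.11  1.3 ]
t 15.3 p [0.4247 0.1364 0.1238] F [-1.47 -8.41 -3.35] op 24.4 g 59.5 q [ 0.05  0.03  2.01 -0.    1.11  1.3 ]
r 65.0 crank -1.486 travel 96.6 | Fdown(tang) 8.3 Frad -1.8 Fz -3.3
rad corr -0.57
[[-0.8, 0.9], [-0.8, 0.9], [-0.8, 0.9], [-0.7, 1.0], [-0.8, 0.9], [-0.7, 1.0], [-0.7, 0.9], [-0.7, 1.0], [-0.7, 1.0], [-0.6, 1.1]]
```

Call:
jog_arm([
  [[-0.8,0.9,0.1,0,0,0,15],[-0.8,0.9,0.1,0,0,0,15],[-0.8,0.9,0.1,0,0,0,15],[-0.7,1.0,0.1,0,0,0,15],[-0.8,0.9,0.1,0,0,0,15],[-0.7,1.0,0,0,0,0,15],[-0.7,0.9,0,0,0,0,15],[-0.7,1.0,0,0,0,0,15],[-0.7,1.0,0,0,0,0,15],[-0.6,1.1,0,0,0,0,15]],
])

```text
time_s: 16.3
eef_pos: [0.4213, 0.125, 0.1236]
eef_rot: [0.002, 0.987, 0.16, -0.001]
wrist_force: [-1.4, -8.7, -3.2]
opening: 0.287
grasp_force: 59.5
```

```bash
python3 -c "
from h import *
plan([.7]*10,8.5,.5)
c=snap('side'); P=pts(c); cv2.imwrite('pics/crop3.png',cv2.resize(c['frame'][140:240,240:350],None,fx=6,fy=6,interpolation=cv2.INTER_CUBIC))
"
```

```text
t 16.3 p [0.4213 0.125  0.1236] F [-1.45 -8.66 -3.2 ] op 24.6 g 59.5 q [ 0.02  0.01  2.03 -0.    1.1   1.27]
t 16.3 p [0.4213 0.125  0.1236] F [-1.45 -8.66 -3.2 ] op 24.6 g 59.5 q [ 0.02  0.01  2.03 -0.    1.1   1.27]
r 64.9 crank -1.670 travel 108.5 | Fdown(tang) 8.8 Frad -0.4 Fz -3.2
rad corr -0.07
[[-0.4, 0.6], [-0.4, 0.6], [-0.4, 0.6], [-0.3, 0.6], [-0.4, 0.6], [-0.4, 0.6], [-0.3, 0.6], [-0.4, 0.6], [-0.3, 0.6], [-0.3, 0.6]]
```

View pics/crop3.png

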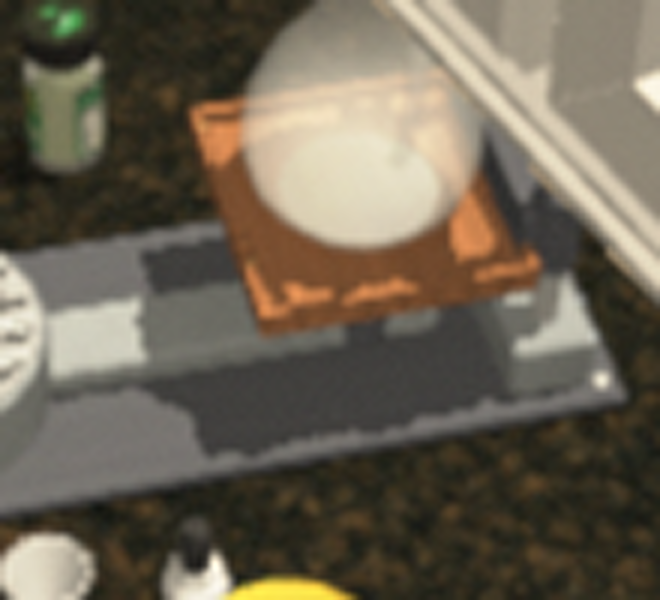

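The carriage has come down about 53 mm and the jug stands upright on it; the buffer is hidden below. From here I go by feel in small steps.

Call:
jog_arm([
  [[-0.4,0.6,0,0,0,0,15],[-0.4,0.6,0,0,0,0,15],[-0.4,0.6,0,0,0,0,15],[-0.3,0.6,0,0,0,0,15],[-0.4,0.6,0,0,0,0,15],[-0.4,0.6,0,0,0,0,15],[-0.3,0.6,0,0,0,0,15],[-0.4,0.6,0,0,0,0,15],[-0.3,0.6,0,0,0,0,15],[-0.3,0.6,0,0,0,0,15]],
])

```text
time_s: 17.35
eef_pos: [0.4203, 0.1181, 0.1238]
eef_rot: [0.002, 0.987, 0.16, -0.001]
wrist_force: [-0.7, -8.6, -4.0]
opening: 0.282
grasp_force: 59.5
```

```bash
python3 -c "
from h import *
plan([.5]*10,8.5,.5)"
```

```text
t 17.35 p [0.4203 0.1181 0.1238] F [-0.66 -8.64 -4.04] op 24.1 g 59.5 q [ 0.    0.    2.04 -0.01  1.1   1.26]
t 17.35 p [0.4203 0.1181 0.1238] F [-0.66 -8.64 -4.04] op 24.1 g 59.5 q [ 0.    0.    2.04 -0.01  1.1   1.26]
r 64.9 crank -1.777 travel 115.5 | Fdown(tang) 8.7 Frad -0.2 Fz -4.0
rad corr 0.0
[[-0.2, 0.4], [-0.3, 0.5], [-0.2, 0.4], [-0.2, 0.5], [-0.3, 0.4], [-0.2, 0.5], [-0.2, 0.4], [-0.2, 0.5], [-0.2, 0.4], [-0.2, 0.5]]
```

Call:
jog_arm([
  [[-0.2,0.4,0,0,0,0,15],[-0.3,0.5,0,0,0,0,15],[-0.2,0.4,0,0,0,0,15],[-0.2,0.5,0,0,0,0,15],[-0.3,0.4,0,0,0,0,15],[-0.2,0.5,0,0,0,0,15],[-0.2,0.4,0,0,0,0,15],[-0.2,0.5,0,0,0,0,15],[-0.2,0.4,0,0,0,0,15],[-0.2,0.5,0,0,0,0,15]],
])

```text
time_s: 18.35
eef_pos: [0.42, 0.1132, 0.124]
eef_rot: [0.002, 0.987, 0.16, -0.0]
wrist_force: [1.7, -8.9, -3.6]
opening: 0.284
grasp_force: 59.5
```

```bash
python3 -c "
from h import *
plan([.5]*10,8.5,.5)"
```

```text
t 18.35 p [0.42   0.1132 0.124 ] F [ 1.72 -8.95 -3.62] op 24.2 g 59.5 q [-0.01 -0.    2.04 -0.    1.1   1.24]
t 18.35 p [0.42   0.1132 0.124 ] F [ 1.72 -8.95 -3.62] op 24.2 g 59.5 q [-0.01 -0.    2.04 -0.    1.1   1.24]
r 64.9 crank -1.853 travel 120.4 | Fdown(tang) 8.9 Frad -1.9 Fz -3.6
rad corr -0.53
[[-0.2, 0.5], [-0.1, 0.5], [-0.2, 0.4], [-0.1, 0.5], [-0.1, 0.5], [-0.2, 0.5], [-0.1, 0.5], [-0.1, 0.4], [-0.2, 0.5], [-0.1, 0.5]]
```

Call:
jog_arm([
  [[-0.2,0.5,0.1,0,0,0,15],[-0.1,0.5,0.1,0,0,0,15],[-0.2,0.4,0.1,0,0,0,15],[-0.1,0.5,0.1,0,0,0,15],[-0.1,0.5,0.1,0,0,0,15],[-0.2,0.5,0,0,0,0,15],[-0.1,0.5,0,0,0,0,15],[-0.1,0.4,0,0,0,0,15],[-0.2,0.5,0,0,0,0,15],[-0.1,0.5,0,0,0,0,15]],
])

```text
time_s: 19.35
eef_pos: [0.4201, 0.1082, 0.1235]
eef_rot: [0.002, 0.987, 0.16, -0.0]
wrist_force: [0.2, -8.3, -2.8]
opening: 0.283
grasp_force: 59.5
```

```bash
python3 -c "
from h import *
plan([.5]*10,8.5,.5)"
```

```text
t 19.35 p [0.4201 0.1082 0.1235] F [ 0.2  -8.26 -2.8 ] op 24.2 g 59.5 q [-0.02 -0.    2.05 -0.    1.1   1.23]
t 19.35 p [0.4201 0.1082 0.1235] F [ 0.2  -8.26 -2.8 ] op 24.2 g 59.5 q [-0.02 -0.    2.05 -0.    1.1   1.23]
r 64.8 crank -1.930 travel 125.5 | Fdown(tang) 8.3 Frad 0.3 Fz -2.8
rad corr 0.17
[[-0.2, 0.5], [-0.2, 0.4], [-0.1, 0.5], [-0.2, 0.5], [-0.2, 0.5], [-0.2, 0.4], [-0.1, 0.5], [-0.2, 0.5], [-0.1, 0.5], [-0.2, 0.4]]
```

Call:
jog_arm([
  [[-0.2,0.5,0,0,0,0,15],[-0.2,0.4,0,0,0,0,15],[-0.1,0.5,0,0,0,0,15],[-0.2,0.5,0,0,0,0,15],[-0.2,0.5,0,0,0,0,15],[-0.2,0.4,0,0,0,0,15],[-0.1,0.5,0,0,0,0,15],[-0.2,0.5,0,0,0,0,15],[-0.1,0.5,0,0,0,0,15],[-0.2,0.4,0,0,0,0,15]],
])

```text
time_s: 20.35
eef_pos: [0.4205, 0.1032, 0.1238]
eef_rot: [0.002, 0.987, 0.16, 0.0]
wrist_force: [1.5, -8.6, -2.8]
opening: 0.287
grasp_force: 59.5
```

```bash
python3 -c "
from h import *
plan([.5]*10,8.5,.5)"
```

```text
t 20.35 p [0.4205 0.1032 0.1238] F [ 1.53 -8.55 -2.84] op 24.5 g 59.5 q [-0.03 -0.01  2.05 -0.    1.1   1.22]
t 20.35 p [0.4205 0.1032 0.1238] F [ 1.53 -8.55 -2.84] op 24.5 g 59.5 q [-0.03 -0.01  2.05 -0.    1.1   1.22]
r 64.9 crank -2.007 travel 130.5 | Fdown(tang) 8.7 Frad -0.4 Fz -2.8
rad corr -0.05
[[-0.1, 0.5], [-0.2, 0.5], [-0.1, 0.5], [-0.1, 0.4], [-0.1, 0.5], [-0.1, 0.5], [-0.1, 0.5], [-0.1, 0.5], [-0.1, 0.5], [-0.1, 0.5]]
```

Call:
jog_arm([
  [[-0.1,0.5,0,0,0,0,15],[-0.2,0.5,0,0,0,0,15],[-0.1,0.5,0,0,0,0,15],[-0.1,0.4,0,0,0,0,15],[-0.1,0.5,0,0,0,0,15],[-0.1,0.5,0,0,0,0,15],[-0.1,0.5,0,0,0,0,15],[-0.1,0.5,0,0,0,0,15],[-0.1,0.5,0,0,0,0,15],[-0.1,0.5,0,0,0,0,15]],
])

```text
time_s: 21.35
eef_pos: [0.4213, 0.0983, 0.1239]
eef_rot: [0.002, 0.987, 0.16, 0.001]
wrist_force: [2.2, -7.5, -3.4]
opening: 0.285
grasp_force: 59.5
```

```bash
python3 -c "
from h import *
plan([.5]*10,8.5,.5)"
```

```text
t 21.35 p [0.4213 0.0983 0.1239] F [ 2.21 -7.51 -3.44] op 24.4 g 59.5 q [-0.04 -0.01  2.05 -0.    1.1   1.21]
t 21.35 p [0.4213 0.0983 0.1239] F [ 2.21 -7.51 -3.44] op 24.4 g 59.5 q [-0.04 -0.01  2.05 -0.    1.1   1.21]
r 64.9 crank -2.085 travel 135.5 | Fdown(tang) 7.8 Frad -0.6 Fz -3.4
rad corr -0.12
[[-0.1, 0.5], [-0.1, 0.5], [-0.0, 0.5], [-0.1, 0.5], [-0.1, 0.5], [-0.0, 0.5], [-0.1, 0.5], [-0.1, 0.5], [-0.0, 0.5], [-0.1, 0.5]]
```

Call:
jog_arm([
  [[-0.1,0.5,0,0,0,0,15],[-0.1,0.5,0,0,0,0,15],[0,0.5,0,0,0,0,15],[-0.1,0.5,0,0,0,0,15],[-0.1,0.5,0,0,0,0,15],[0,0.5,0,0,0,0,15],[-0.1,0.5,0,0,0,0,15],[-0.1,0.5,0,0,0,0,15],[0,0.5,0,0,0,0,15],[-0.1,0.5,0,0,0,0,15]],
])

```text
time_s: 22.35
eef_pos: [0.4226, 0.0933, 0.1241]
eef_rot: [0.002, 0.987, 0.16, 0.001]
wrist_force: [3.5, -8.2, -3.0]
opening: 0.287
grasp_force: 59.5
```

```bash
python3 -c "
from h import *
plan([.5]*10,8.5,.5)"
```

```text
t 22.35 p [0.4226 0.0933 0.1241] F [ 3.46 -8.21 -3.04] op 24.5 g 59.5 q [-0.06 -0.01  2.05 -0.    1.1   1.2 ]
t 22.35 p [0.4226 0.0933 0.1241] F [ 3.46 -8.21 -3.04] op 24.5 g 59.5 q [-0.06 -0.01  2.05 -0.    1.1   1.2 ]
r 64.8 crank -2.164 travel 140.6 | Fdown(tang) 8.9 Frad -1.0 Fz -3.0
rad corr -0.23
[[-0.0, 0.5], [-0.1, 0.5], [0.0, 0.5], [-0.0, 0.5], [-0.0, 0.5], [-0.0, 0.5], [-0.0, 0.5], [-0.1, 0.5], [0.0, 0.5], [0.1, 0.5]]
```

Call:
jog_arm([
  [[0,0.6,0.1,0,0,0,15],[-0.1,0.6,0.1,0,0,0,15],[0,0.6,0.1,0,0,0,15],[0,0.6,0.1,0,0,0,15],[0,0.6,0.1,0,0,0,15],[0,0.6,0,0,0,0,15],[0,0.6,0,0,0,0,15],[-0.1,0.6,0,0,0,0,15],[0,0.6,0,0,0,0,15],[0.1,0.6,0,0,0,0,15]],
])

```text
time_s: 23.35
eef_pos: [0.4242, 0.0885, 0.1236]
eef_rot: [0.001, 0.987, 0.16, 0.001]
wrist_force: [2.7, -3.2, -3.0]
opening: 0.284
grasp_force: 59.6
```

```bash
python3 -c "
from h import *
plan([.6]*10,8.5,.5)"
```

```text
t 23.35 p [0.4242 0.0885 0.1236] F [ 2.68 -3.21 -2.96] op 24.3 g 59.6 q [-0.07 -0.01  2.05 -0.    1.1   1.18]
t 23.35 p [0.4242 0.0885 0.1236] F [ 2.68 -3.21 -2.96] op 24.3 g 59.6 q [-0.07 -0.01  2.05 -0.    1.1   1.18]
r 64.9 crank -2.242 travel 145.7 | Fdown(tang) 4.0 Frad -1.4 Fz -3.0
rad corr -0.37
[[0.0, 0.6], [0.0, 0.6], [0.1, 0.6], [0.0, 0.6], [0.0, 0.6], [0.1, 0.6], [0.0, 0.6], [0.1, 0.6], [0.1, 0.6], [0.0, 0.6]]
```

The pull is fading (4 N left), so the carriage is landing. I'll take a finer step.

Call:
jog_arm([
  [[0,0.3,0,0,0,0,15],[0.1,0.3,0,0,0,0,15],[0,0.3,0,0,0,0,15],[0,0.3,0,0,0,0,15],[0,0.3,0,0,0,0,15],[0.1,0.3,0,0,0,0,15],[0,0.3,0,0,0,0,15],[0,0.2,0,0,0,0,15],[0,0,0,0,0,0,15],[0,0,0,0,0,0,15]],
])

```text
time_s: 24.35
eef_pos: [0.4243, 0.0877, 0.1235]
eef_rot: [-0.0, 0.987, 0.16, 0.0]
wrist_force: [4.9, -2.2, -2.7]
opening: 0.286
grasp_force: 59.6
```

```bash
python3 -c "
from h import *
plan([.6]*10,8.5,.5)"
```

```text
t 24.35 p [0.4243 0.0877 0.1235] F [ 4.87 -2.18 -2.67] op 24.4 g 59.6 q [-0.07 -0.01  2.05  0.    1.1   1.18]
t 24.35 p [0.4243 0.0877 0.1235] F [ 4.87 -2.18 -2.67] op 24.4 g 59.6 q [-0.07 -0.01  2.05  0.    1.1   1.18]
r 65.0 crank -2.253 travel 146.5 | Fdown(tang) 3.8 Frad -3.7 Fz -2.7
rad corr -1.19
[[0.1, 0.6], [0.1, 0.6], [0.1, 0.6], [0.2, 0.6], [0.1, 0.6], [0.1, 0.6], [0.2, 0.6], [0.1, 0.6], [0.2, 0.6], [0.1, 0.5]]
```

Call:
jog_arm([
  [[0.2,0.3,0,0,0,0,15],[0.2,0.3,0,0,0,0,15],[0.2,0.3,0,0,0,0,15],[0.2,0.3,0,0,0,0,15],[0.2,0.3,0,0,0,0,15],[0.1,0.3,0,0,0,0,15],[0.1,0.2,0,0,0,0,15],[0,0,0,0,0,0,15],[0,0,0,0,0,0,15],[0,0,0,0,0,0,15]],
])

```text
time_s: 25.35
eef_pos: [0.4253, 0.0861, 0.1231]
eef_rot: [-0.0, 0.987, 0.16, -0.001]
wrist_force: [-0.6, 0.4, -3.3]
opening: 0.282
grasp_force: 59.6
```

```bash
python3 -c "
from h import *
rep()"
```

```text
t 25.35 p [0.4253 0.0861 0.1231] F [-0.59  0.44 -3.25] op 24.1 g 59.6 q [-0.08 -0.    2.05 -0.    1.1   1.17]
r 64.7 crank -2.282 travel 148.3 | Fdown(tang) -0.6 Frad 0.4 Fz -3.3
```

The pull is nil, so the carriage has landed at crank -2.28, which is a lift of about -73 mm. That leaves the pin about 4.7 mm clear of the next loaded face. I'll lower the pawl gently.

Call:
jog_arm([
  [[0,0,1,0,0,0,15],[0,0,1.5,0,0,0,15],[0,0,1.5,0,0,0,15],[0,0,1.5,0,0,0,15],[0,0,1.5,0,0,0,15],[0,0,1.5,0,0,0,15],[0,0,1.5,0,0,0,15],[0,0,1.5,0,0,0,15],[0,0,1,0,0,0,15],[0,0,0,0,0,0,15]],
])

```text
time_s: 26.35
eef_pos: [0.4256, 0.0861, 0.1106]
eef_rot: [-0.0, 0.987, 0.16, -0.0]
wrist_force: [-2.9, -0.8, -2.6]
opening: 0.282
grasp_force: 59.7
```

```bash
python3 -c "
from h import *
rep()"
```

```text
t 26.35 p [0.4256 0.0861 0.1106] F [-2.9  -0.83 -2.62] op 24.1 g 59.7 q [-0.08  0.02  2.05 -0.    1.07  1.17]
r 64.6 crank -2.285 travel 148.5 | Fdown(tang) -0.4 Frad 3.0 Fz -2.6
```

Call:
jog_arm([
  [[-0.2,0,0.5,0,0,0,15],[-0.2,0,0.5,0,0,0,15],[0,0,0.5,0,0,0,15],[0,0,0.5,0,0,0,15],[0,0,0.5,0,0,0,15],[0,0,0.3,0,0,0,15],[0,0,0,0,0,0,15],[0,0,0,0,0,0,15],[0,0,0,0,0,0,15],[0,0,0,0,0,0,15]],
])

```text
time_s: 27.35
eef_pos: [0.4256, 0.0859, 0.1081]
eef_rot: [0.0, 0.987, 0.16, 0.0]
wrist_force: [-3.3, 0.2, -1.8]
opening: 0.282
grasp_force: 59.7
```

```bash
python3 -c "
from h import *
rep()"
```

```text
t 27.35 p [0.4256 0.0859 0.1081] F [-3.26  0.22 -1.82] op 24.1 g 59.7 q [-0.08  0.02  2.06  0.    1.06  1.17]
r 64.6 crank -2.286 travel 148.6 | Fdown(tang) -1.5 Frad 2.9 Fz -1.8
```

Call:
jog_arm([
  [[-0.3,-0.2,0.3,0,0,0,15],[-0.2,-0.1,0.3,0,0,0,15],[0,0,0.3,0,0,0,15],[0,0,0.2,0,0,0,15],[0,0,0,0,0,0,15],[0,0,0,0,0,0,15],[0,0,0,0,0,0,15],[0,0,0,0,0,0,15],[0,0,0,0,0,0,15],[0,0,0,0,0,0,15]],
])

```text
time_s: 28.35
eef_pos: [0.4255, 0.086, 0.1074]
eef_rot: [0.0, 0.987, 0.16, 0.001]
wrist_force: [-2.6, -0.3, 5.8]
opening: 0.284
grasp_force: 60.5
```

```bash
python3 -c "
from h import *
rep()"
```

```text
t 28.35 p [0.4255 0.086  0.1074] F [-2.59 -0.28  5.79] op 24.3 g 60.5 q [-0.08  0.02  2.06 -0.    1.06  1.17]
r 64.7 crank -2.285 travel 148.5 | Fdown(tang) -0.8 Frad 2.5 Fz 5.8
```

The pawl is home: z matches the start height, and it is seated with a light push. I'll relieve the push, open the fingers and retreat upward.

Call:
jog_arm([
  [[0,0,-0.5,0,0,0,15],[0,0,0,0,0,0,20],[0,0,0,0,0,0,30],[0,0,0,0,0,0,40],[0,0,0,0,0,0,50],[0,0,0,0,0,0,55],[0,0,0,0,0,0,55],[0,0,0,0,0,0,55],[0,0,-4,0,0,0,55],[0,0,-8,0,0,0,55]],
])

```text
time_s: 29.35
eef_pos: [0.4245, 0.0861, 0.1195]
eef_rot: [-0.0, 0.987, 0.16, -0.001]
wrist_force: [0.1, 0.8, -0.7]
opening: 0.646
grasp_force: 0.0
```

```bash
python3 -c "
from h import *
rep()
c=snap('wrist'); cv2.imwrite('pics/wrist4.png',c['frame'])"
```

```text
t 29.35 p [0.4245 0.0861 0.1195] F [ 0.05  0.75 -0.7 ] op 55.2 g 0.0 q [-0.08  0.    2.05 -0.    1.09  1.17]
r 65.5 crank -2.277 travel 148.0 | Fdown(tang) -0.7 Frad -0.3 Fz -0.7
```

View pics/wrist4.png

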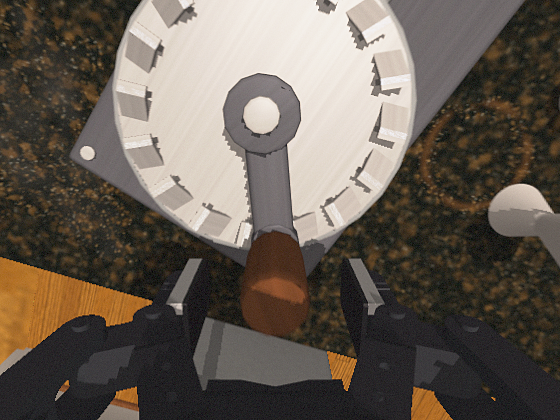

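The knob at (275,290) stands free between the open fingers and the forces are nil. I'll rise clear, then check the knob and jug.

Call:
jog_arm([
  [[0,0,-10,0,0,0,55],[0,0,-15,0,0,0,55],[0,0,-15,0,0,0,55],[0,0,-15,0,0,0,55],[0,0,-15,0,0,0,55],[0,0,-10,0,0,0,55],[0,0,-5,0,0,0,55],[0,0,0,0,0,0,55],[0,0,0,0,0,0,55],[0,0,0,0,0,0,55]],
])

```text
time_s: 30.4
eef_pos: [0.4244, 0.0861, 0.2037]
eef_rot: [-0.0, 0.987, 0.16, -0.001]
wrist_force: [0.3, -0.3, -0.2]
opening: 0.643
grasp_force: 0.0
```

```bash
python3 -c "
from h import *
st()
c=snap('wrist'); P=pts(c); f=c['frame'].astype(int)
m=(f[...,2]>1.5*f[...,0])&(np.hypot(P[...,0]-.4255,P[...,1]-.086)<.03)&(abs(P[...,2]-.146)<.009)
T=P[m]; x,r=cv2.minEnclosingCircle(T[:,:2].astype(np.float32)*1000); d=np.array(x)/1e3-A
print('top z',np.median(T[:,2]),len(T),x,r,'crank',th0-np.arctan2(d[1],d[0])%(2*np.pi))
c=snap('side'); cv2.imwrite('pics/side5.png',c['frame'])"
```

```text
t 30.4 p [0.4244 0.0861 0.2037] F [ 0.27 -0.27 -0.19] op 54.9 g 0.0 q [-0.08 -0.12  1.97 -0.    1.29  1.17]
top z 0.1466468280436173 1493 (425.3605651855469, 86.13733673095703) 12.728960990905762 crank -2.2822102106590294
```

View pics/side5.png

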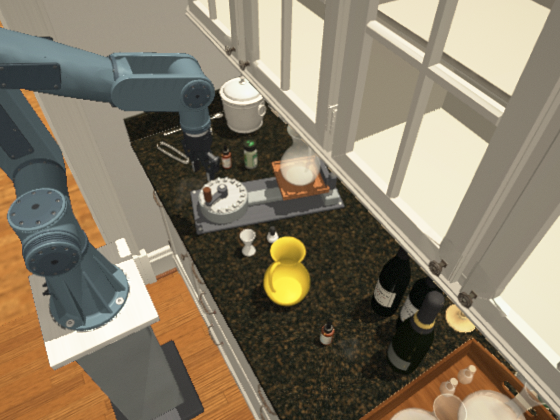

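The pawl is fully down (knob top at 0.1467, as at the start) and the crank has stayed at -2.28. The jug is upright at (300,165) and the bystanders have not moved.

```bash
python3 -c "
from h import *
print(ctrl.hand_in())"
```

```text
the job is handed in; nothing more can be done
None
```

The job is handed in: the carriage with the jug was let down about 73 mm until the pull at the knob faded to nil, the pawl is back down on the ratchet, and the robot is clear after about 30 s; no verdict came back.

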